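Push a mounted specimen through the spring flap of the microscope's specimen bay

TASK

Push the spring flap of the specimen bay open with one finger and, with it held open, use the other finger to push the amber specimen waiting in the lane gently through the gateway, far enough in that the flap swings fully shut behind it when you withdraw. The specimen must slide upright on the deck in its lane and never touch the flap, not even as the flap swings shut; do not grip, squeeze or lift it, and leave the other things on the bench alone.

Things in the scene. Friction and masses are not known exactly. Their poses are not given: they have to be found in the camera images.
- bay: Fixed specimen bay: grey deck plate 275 x 165 mm, deck top 10 mm above the bench. Origin at bench height on the lane's centre line; x runs along the lane, inwards (away from the robot), y left, z up. Deck spans x -130 to 145, y -55 to 110 mm. All is open above except a black housing 45 mm high across the far end, its near face at x = 135 mm.
- lane_near (a point): Point on the deck at the near (robot) end of the lane's centre line (bay x -120, y 0 mm). The lane lies between two aluminium ribs 5 mm wide and 5 mm high (tops 15 mm above the bench), inner faces at y = +-17.5 mm: keep fingertips above them. Low side walls 6 mm thick, tops 35 mm above the bench, stand at y = -52 and y = 107 mm, from x = -35 mm inwards.
- lane_clear (a point): Point on the deck on the lane's centre line at bay x = 80 mm. The closing flap sweeps a sector of radius 112 mm about its hinge, so the specimen is clear of it only when its centre is at or beyond this point; 40 mm farther in (bay x = 120 mm) it meets the housing. Axes as the bay's.
- flap (a joint): Angle (rad) of the steel flap on its upright hinge: 0 shut, growing to 1.0 as it is pushed inwards; a spring shuts it (0.04 N m at shut, 0.08 N m at 0.77 rad). Shut, it runs from the hinge across the lane 44 degrees right of bay x (clockwise from above), crossing the centre line at bay x = 32 mm; at 0.77 it is parallel to the lane. 112 mm long, 5 mm thick, edges 20 and 56 mm above the bench.
- flap_hinge (a point): On the hinge axis (bay x -40, y 70 mm), 38 mm above the bench; pin 10 mm thick, top 58 mm above the bench. Pushed 10 to 30 mm to the right of the hinge, the flap opens wide on a small advance: a finger behind the specimen and one 40 to 55 mm to its left (centre to centre), side by side, can advance together along the lane and the flap stays ahead of the specimen.
- flap_tip (a point): Middle of the flap's free end, 38 mm above the bench; shut, it is at about bay x 41, y -8 mm.
- specimen: The specimen to push: a square amber resin block with a small metal piece set in its top, 30 x 30 mm, 22 mm high, about 40 g, standing square in the lane on the near side of the flap. Origin: centre of its underside; x, y along its sides, z up.
- spare: Bystander: another block of the same kind, standing on the bench to the right of the bay. Leave alone. Origin: centre of its underside.
- wash_bottle: Bystander: white bottle with a blue cap, diameter 56, height 140 mm, on the bench to the left of the bay. Origin: centre of its underside.
- dish: Bystander: white shallow dish, diameter 84, height 22 mm, on the bench to the right of the bay. Origin: centre of its underside.
Things that resemble listed ones, but are neither listed nor needed, are in the scene too. Leave any blue or purple look-alike of the specimen alone.

How it is judged:
On the way, in this order (a step that is already met when the one before it is completed fails the run):
1. a finger has pushed the flap open while the specimen is still outside (value of joint flap above 0.2 rad and contact force between the fingers and flap above 0.1 N and x of specimen in the frame of bay below 0.035 m), for 0.04 s.
2. the specimen has been pushed past the flap while a finger holds it open (x of specimen in the frame of bay above 0.06 m and value of joint flap above 0.4 rad and contact force between the fingers and flap above 0.1 N), for 0.04 s.
At the end, for the whole second after the job is handed in: The specimen stands upright (within 0.1 rad) and still on the deck in its lane (within 10 mm of the centre line), 76 to 124 mm inward of the bay's origin, and the flap is shut behind it (under 0.05 rad) (x of specimen in the frame of bay between 0.076 and 0.124 m and y of specimen in the frame of bay between -0.01 and 0.01 m and z of specimen in the frame of bay below 0.013 m and angle between specimen's own z axis and vertical below 0.1 rad and linear speed of specimen below 0.01 m/s and value of joint flap below 0.05 rad); the robot touches nothing.
It fails at once if the specimen touches the flap (over 0.3 N) (contact force between specimen and flap above 0.3 N).
It fails at once if the specimen is gripped, squeezed or shoved hard (over 12 N from the fingers) (contact force between the fingers and specimen above 12 N).
It fails at once if the specimen is lifted off the deck (over 6 mm) or has left its lane (z of specimen in the frame of bay above 0.016 m or z of specimen in the frame of bay below 0.005 m).
It fails at once if the specimen is tipped (angle between specimen's own z axis and vertical above 0.35 rad).
It fails at once if a bystander is moved more than 15 mm (distance of any of spare, wash_bottle, dish from where it was at the start of the episode above 0.015 m).
It also fails if it takes over 48 s, if anything falls off the work surface, if the arm or the gripper's body presses on something with over 40 N, if the wrist force passes 120 N, or if a joint passes its speed limit or range.

ROBOT

A 6-joint arm with a two-finger parallel gripper is mounted at the origin on the work surface. World frame = base frame: x ahead of the robot, y to its left, z up, the work surface at z = 0. Lengths are in m, angles in rad, forces in N, time in s.
With the tool pointing down it reaches from about 0.35 to 0.85 m from the base axis. Payload 8.1 kg.
Tool frame: the origin (TCP) lies at the very end of the fingers, on their centre line; the grasp point (between the pads) lies 19 mm behind it (robot.grip_depth is the distance from the TCP to the grasp point, in m); z points along the fingers, y is the line along which they close (so a half turn about z gives the same grasp; the last joint's range is limited). The gripper opens to 93 mm and grips with 3 to 60 N. Pads are 15 mm wide; open, the fingers measure 128 mm over their backs; the gripper's body (75 mm by 188 mm) begins 65 mm behind the grasp point.
Start: joints at [-1.225, 0.13, 1.488, -0, 1.523, -0.085], TCP at [0.251, -0.545, 0.219] pointing down, gripper open.
Joint ranges: [-2.96, 2.96], [-0.89, 2.26], [0.02, 2.5], [-1.34, 4.48], [0, 2.73], [-2.66, 2.66]. Speed limits (rad/s): [2.39, 2.39, 2.79, 3.14, 3.14, 3.14].

INTERFACE

Orientations are given as a rotation vector (axis times angle).
In Python, from plant import robot gives the robot as it stands. The module is installed in compiled form; this text tells all that it offers.
- The arm moves only by the shell command python3 -m jog 'ROWS' [FORCE]. ROWS is JSON, a list that holds one entry, the list of rows, each a list of 7 numbers: the turn, a rotation vector about the tool's x, y, z in degrees, then the shift along the tool's x, y, z in cm, then the finger opening in cm, from 0 to 9.3. A call has 1 to 5 rows; each row shifts and turns the commanded pose from where the row before left it, along the tool's axes as they then stand; what a row does not reach is not made up. A row lasts 1/12 s, in which the tool goes at most 41.7 mm and 7.16 degrees, less where a joint would pass 70% of its speed; a pose out of reach is approached as far as the arm can. A call is refused whole if a number of a shift passes 4.17 or a number of a turn 7.16, either way. A call with a gripper value outside its range is refused whole. The fingers move at their own pace and stop on an object; FORCE is the grip in N (left out, the last holds). Time passes only in rows, so rows that do not move let the fingers close. It gives the time, the measured TCP pose, the force and the opening at its end, in the units of the state.
- robot.read_state(): the state, without advancing time (a new reading comes with each control period).
- robot.read_camera(name): name is "side" or "top"; returns a dict with "img" (400x640x3 uint8, red, green, blue), "fx", "fy", "cx", "cy" (pixels), "extrinsics" (4x4, takes a point from camera to world coordinates). Camera axes: x right, y up, looking along -z (the intrinsics and any distortion apply to the point x, -y, -z); pixel columns grow to the right and rows downward; lengths in m; the calibration is good to about 2 mm. A picture is of the moment at which its call begins. There is no depth.
- robot.close_job(): hands the job in, once; it reports no verdict.
Trained networks look in a picture, given as the dict that the camera call returned (one of the last four; its "shot" number tells which), for a name from the list of things; names that differ only in an ending like _2 or _b are one class to them, and where a whole thing is asked for, a point or a joint stands for the part that bears it (a point fixed in the world has none). Each returns a list of dicts, best first, with "confidence" (0 to 1); they miss things now and then, are a little off and sometimes report something else, mostly with a low value. They report only what shows in the picture. A call takes as long as a camera call. They do not tell look-alikes from the thing itself.
- robot.masks_of(picture, label): "pixels" (400x640 bool, what is visible of it) and "point" ([column, row] in pixels, amid what is visible of it).
- robot.pinpoint(picture, label): "point" ([column, row] in pixels: a listed point, or the origin of a listed thing).
The state is a dict: "t": time; "q": joint angles; "dq": joint speeds; "joint_torque": joint torques, N m; "tool_pos": TCP position; "orientation": TCP orientation; "force": force on the tool from outside, world axes, zero at the start; "wrist_torque": the same for the moment, N m; "opening": finger opening in m.
Only numpy, scipy, OpenCV 4.12 (cv2) and the standard library are available. Lean on these libraries where they do the work, as an engineer would, in place of code of your own. Each camera call takes 0.05 s, during which the arm holds its last target. There are 200 camera calls.

## Working session

There is one attempt and no reset: what is moved stays moved. The work goes in short steps, Python scripts to look and compute and a shell command to move; the robot and the scene stay as the last step left them, time stands still between calls to the robot, and variables do not carry over. Pictures are saved under pics/ and viewed, on a budget of 10 in all, crops included, one or two more only if the job needs it, and the job is handed in when it is done.

```bash
mkdir -p pics
cat > h.py <<'E'
import numpy as np, cv2
from plant import robot
def ray(p,px):
    E=np.array(p["extrinsics"]);d=np.array([(px[0]-p["cx"])/p["fx"],-(px[1]-p["cy"])/p["fy"],-1.])
    return E[:3,3],E[:3,:3]@d
def at(p,px,z):
    o,d=ray(p,px);return o+d*(z-o[2])/d[2]
def proj(p,X):
    E=np.array(p["extrinsics"]);c=E[:3,:3].T@(np.array(X)-E[:3,3]);return [p["cx"]+p["fx"]*c[0]/-c[2],p["cy"]-p["fy"]*c[1]/-c[2]]
def tri(a,b):
    (o1,d1),(o2,d2)=a,b;A=np.stack([d1,-d2],1);s=np.linalg.lstsq(A,o2-o1,rcond=None)[0]
    P,Q=o1+s[0]*d1,o2+s[1]*d2;return (P+Q)/2,np.linalg.norm(P-Q)
E
python3 - <<'E'
from h import *
Z=dict(bay=0,lane_near=.01,lane_clear=.01,flap_hinge=.038,flap_tip=.038,specimen=.01,spare=0,wash_bottle=0,dish=0)
np.set_printoptions(precision=4,suppress=True)
P={n:robot.read_camera(n) for n in("top","side")}
for n,p in P.items():
    cv2.imwrite(f"pics/{n}0.png",p["img"][:,:,::-1]); print(n,[k for k in p],p["fx"],p["extrinsics"])
    for l,z in Z.items():
        for r in robot.pinpoint(p,l)[:3]: print(n,l,round(r["confidence"],2),np.array(r["point"]),at(p,r["point"],z))
s=robot.read_state();print(s)
E
```

```text
top ['img', 'fx', 'fy', 'cx', 'cy', 'extrinsics', 'shot'] 507.6071591254621 [[-0.0021  0.9917 -0.1286  0.3794]
 [-1.     -0.0032 -0.0087  0.0625]
 [-0.009   0.1286  0.9917  1.3644]
 [ 0.      0.      0.      1.    ]]
top bay 0.73 [356.5 190.7] [ 0.5582 -0.025   0.    ]
top lane_near 0.8 [369.7 230.6] [ 0.4497 -0.0582  0.01  ]
top lane_near 0.17 [353.9 191.1] [ 0.5558 -0.0174  0.01  ]
top lane_clear 0.94 [350.6 158.6] [ 0.6447 -0.0094  0.01  ]
top flap_hinge 0.53 [337.1 209.5] [0.5037 0.0288 0.038 ]
top flap_tip 0.63 [356.9 191.8] [ 0.5503 -0.0236  0.038 ]
top flap_tip 0.41 [356.4 171.5] [ 0.6045 -0.0229  0.038 ]
top specimen 0.56 [361.1 204.7] [ 0.519  -0.0362  0.01  ]
top specimen 0.54 [328.4 264.1] [0.3616 0.052  0.01  ]
top specimen 0.51 [414.8 237.5] [ 0.4311 -0.1776  0.01  ]
top spare 0.56 [410.5 190.5] [ 0.5583 -0.1711  0.    ]
top wash_bottle 0.93 [263.5 214.4] [0.4945 0.2265 0.    ]
top dish 0.58 [404.  153.2] [ 0.6611 -0.1559  0.    ]
side ['img', 'fx', 'fy', 'cx', 'cy', 'extrinsics', 'shot'] 461.00348683100185 [[ 0.999   0.0207 -0.0398  0.483 ]
 [-0.0408  0.7884 -0.6138 -0.
[... 476 characters left out ...]
3  0.01  ]
side spare 0.93 [337.8 307.9] [ 0.5502 -0.1752  0.    ]
side wash_bottle 0.75 [307.5 147.4] [0.5063 0.2323 0.    ]
side wash_bottle 0.67 [362.4 221.7] [0.6147 0.015  0.    ]
side dish 0.84 [402.5 296. ] [ 0.6725 -0.1554  0.    ]
{'t': 1.0, 'q': array([-1.2254,  0.1304,  1.4882,  0.    ,  1.523 , -0.0854]), 'dq': array([ 0.0001,  0.0009,  0.001 ,  0.0008,  0.0014, -0.0008]), 'joint_torque': array([ -0.0019, -55.9773, -49.207 ,   0.0768,   0.0226,  -0.    ]), 'tool_pos': array([ 0.2506, -0.5452,  0.2186]), 'orientation': array([-3.069 , -0.6715, -0.    ]), 'force': array([ 0.2362,  0.6441, -0.0867]), 'wrist_torque': array([ 0.0358, -0.0298, -0.0042]), 'opening': 0.09322490929310955}
```

View pics/top0.png

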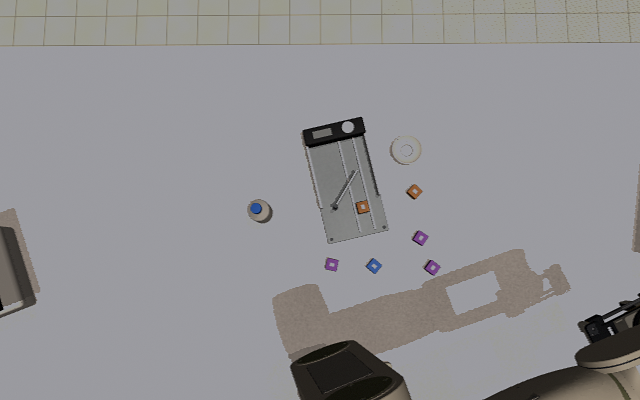

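View pics/side0.png

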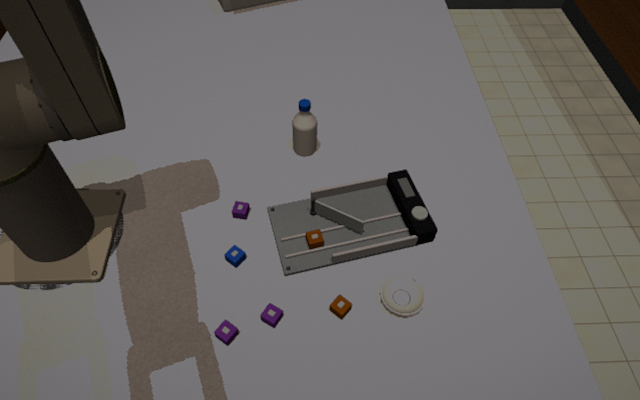

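Top view: bay yawed about 14°, amber specimen in the lane at (362,207), hinge at (336,207), flap tip at (356,172), bottle at (259,210). The side view agrees: specimen at (315,238). The amber block at (414,191) is the spare. Next I fit the bay pose and check it by overlay.

```bash
cat > fit.py <<'E'
from h import *
from scipy.optimize import least_squares
np.set_printoptions(precision=4,suppress=True)
def b2w(b,X):
    c,s=np.cos(b[2]),np.sin(b[2]);return np.array([b[0]+c*X[0]-s*X[1],b[1]+s*X[0]+c*X[1],X[2]])
def w2b(b,W):
    c,s=np.cos(b[2]),np.sin(b[2]);d=np.array(W)[:2]-b[:2];return np.array([c*d[0]+s*d[1],-s*d[0]+c*d[1]])
B=dict(bay=(0,0,0),lane_near=(-.12,0,.01),lane_clear=(.08,0,.01),flap_hinge=(-.04,.07,.038),flap_tip=(.041,-.008,.038))
E
python3 - <<'E'
from fit import *
P={n:robot.read_camera(n) for n in("top","side")};b0=np.array([.566,-.027,.25]);obs=[];sp={}
for n,p in P.items():
    for l,X in B.items():
        r=robot.pinpoint(p,l)
        if not r: continue
        r=min(r,key=lambda r:np.hypot(*(np.array(r["point"])-proj(p,b2w(b0,X)))));obs.append((n,X,np.array(r["point"]),l))
    sp[n]=min((r["point"] for r in robot.pinpoint(p,"specimen")),key=lambda q:np.hypot(*(np.array(q)-proj(p,b2w(b0,(-.05,0,.01))))))
def f(b,names=("top","side")): return np.concatenate([np.array(proj(P[n],b2w(b,X)))-o for n,X,o,l in obs if n in names])
for names in(("top","side"),("top",),("side",)):
    r=least_squares(lambda b:f(b,names),b0,loss="soft_l1");print(names,r.x,np.degrees(r.x[2]));print(r.fun.reshape(-1,2).round(1).tolist())
    if len(names)==2:b=r.x
    for n in names: print(n,"spec in bay",w2b(r.x,at(P[n],sp[n],.01)))
np.save("b.npy",b)
out=[]
for n,(u,v,w,h) in dict(top=(295,110,110,140),side=(255,165,190,110)).items():
    k=5 if n=="top" else 4;p=P[n];im=cv2.resize(p["img"][v:v+h,u:u+w,::-1],None,fx=k,fy=k,interpolation=cv2.INTER_CUBIC)
    def L(pts,c):
        q=np.array([[(a-np.array([u,v])+.5)*k for a in [np.array(proj(p,b2w(b,X)))]][0] for X in pts]);cv2.polylines(im,[q.round().astype(int)],False,c,1)
    L([(-.13,-.055,.01),(.145,-.055,.01),(.145,.11,.01),(-.13,.11,.01),(-.13,-.055,.01)],(0,255,0))
    for y in(-.0175,.0175):L([(-.12,y,.015),(.13,y,.015)],(255,0,255))
    L([(-.04,.07,.056),(.041,-.008,.056)],(0,0,255))
    out.append(im)
h=600;out=[cv2.resize(o,None,fx=q,fy=q) for o,q in zip(out,(.7,.55))]
H=max(o.shape[0] for o in out);out=[cv2.copyMakeBorder(o,0,H-o.shape[0],0,0,0) for o in out]
im=np.hstack(out);print(im.shape);cv2.imwrite("pics/ov.png",im[:, :800])
E
```

```text
('top', 'side') [ 0.5668 -0.0263  0.2488] 14.25600691683929
[[-0.7, -0.9], [0.8, 1.4], [-1.9, 0.8], [0.1, -1.6], [1.5, -1.4], [-1.3, -2.1], [0.9, -2.6], [-0.6, 0.2], [-1.1, 1.2], [0.8, 2.2]]
top spec in bay [-0.0479 -0.0033]
side spec in bay [-0.0596 -0.01  ]
('top',) [ 0.5651 -0.0269  0.2329] 13.344421390821388
[[-0.5, -0.3], [0.3, 2.2], [-1.2, 1.4], [-0.0, -1.3], [2.0, -0.8]]
top spec in bay [-0.0461 -0.0039]
('side',) [ 0.5677 -0.0271  0.2666] 15.275841979992803
[[-0.8, -1.8], [1.6, -1.3], [-0.4, -0.0], [-1.1, 1.9], [1.3, 2.2]]
side spec in bay [-0.0604 -0.0079]
(490, 803, 3)
```

View pics/ov.png

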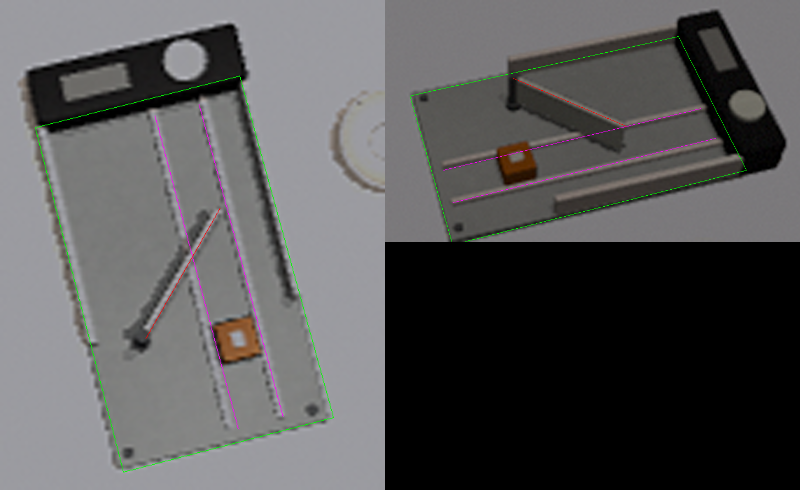

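The overlay fits within about 2–3 mm in both views: deck outline, ribs and flap line up, and the specimen is at bay x ≈ -48 mm. I'll yaw the tool to bay alignment, then travel at height.

```bash
python3 -m jog '[[[0,0,5.2,0,0,0,3.2],[0,0,5.2,0,0,0,3.2],[0,0,0,2.4,-3.2,0,3.2],[0,0,0,2.4,-3.2,0,3.2],[0,0,0,2.4,-3.2,0,3.2]]]'
python3 -m jog '[[[0,0,0,2.4,-3.2,0,3.2],[0,0,0,2.4,-3.2,0,3.2],[0,0,0,2.4,-3.2,0,3.2],[0,0,0,2.4,-3.2,0,3.2],[0,0,0,2.4,-3.2,0,3.2]]]'
cat > w.py <<'E'
from fit import *
from scipy.spatial.transform import Rotation as R
b=np.load("b.npy");s=robot.read_state();M=R.from_rotvec(s["orientation"]).as_matrix()
print("t",s["t"],"bay TCP",w2b(b,s["tool_pos"]),"z",s["tool_pos"][2],"yaw err",np.degrees(np.arctan2(M[1,0],M[0,0])-b[2]),"tool z",M[:,2],"op",s["opening"],"F",s["force"])
E
python3 w.py
```

```text
t: 2.12
tool_pos: [0.2966, -0.4333, 0.2181]
orientation: [-3.117, -0.388, 0.0]
force: [0.9, -0.0, 0.6]
opening: 0.0646
t: 2.53
tool_pos: [0.3738, -0.248, 0.2189]
orientation: [3.117, 0.39, 0.001]
force: [0.6, -0.0, 0.3]
opening: 0.0335
t 2.5333 bay TCP [-0.2416 -0.1673] z 0.21889257896222644 yaw err 0.0018659126903971186 tool z [ 0.0007 -0.0005 -1.    ] op 0.033466876447813924 F [ 0.5736 -0.0226  0.3205]
```

```bash
python3 -m jog '[[[0,0,0,2.4,-3.2,0,3.2],[0,0,0,2.4,-3.2,0,3.2],[0,0,0,2.4,-3.2,0,3.2],[0,0,0,2.4,-3.2,0,3.2],[0,0,0,2.4,-3.2,0,3.2]]]'
python3 -m jog '[[[0,0,0,2.4,-3.2,0,3.2],[0,0,0,0,0,4,3.2],[0,0,0,0,0,4,3.2],[0,0,0,0,0,4,3.2],[0,0,0,0,0,2.5,3.2]]]'
python3 -m jog '[[[0,0,0,0,0,0,3.2],[0,0,0,0,0,0,3.2]]]'
cat > look.py <<'E'
import sys
from fit import *
import w
from w import b,M,s
def run(name):
    out=[]
    for n,(u,v,W,h) in dict(top=(300,130,90,120),side=(250,165,180,110)).items():
        p=robot.read_camera(n);k=4.2 if n=="top" else 2.3
        if n=="top": k=4.2
        im=cv2.resize(p["img"][v:v+h,u:u+W,::-1],None,fx=k,fy=k,interpolation=cv2.INTER_CUBIC)
        im=cv2.convertScaleAbs(im,alpha=1.3,beta=25)
        def L(X,c,r=2):
            q=((np.array(proj(p,X))-[u,v]+.5)*k).round().astype(int);cv2.circle(im,tuple(int(i) for i in q),r,c,-1)
        for sg in(-1,1):   # expected fingertip front corners
            for e in(0,.0175):
                L(s["tool_pos"]+M@[.0075,sg*(s["opening"]/2+e),0],(0,255,0))
        out.append(im)
        r=robot.pinpoint(p,"specimen");z=.01
        r=[q for q in r if np.all(np.abs(w2b(b,at(p,q["point"],z))-[.02,0])<[.11,.03])]
        print(n,[(round(q["confidence"],2),(w2b(b,at(p,q["point"],z))*1000).round(1).tolist()) for q in r])
    H=max(o.shape[0] for o in out);im=np.hstack([cv2.copyMakeBorder(o,0,H-o.shape[0],0,0,0) for o in out])
    cv2.imwrite(f"pics/{name}.png",im[:600,:800])
run(sys.argv[1])
E
python3 look.py a1
```

```text
t: 2.95
tool_pos: [0.4507, -0.0631, 0.219]
orientation: [3.117, 0.39, 0.002]
force: [0.5, -0.7, 0.4]
opening: 0.0321
t: 3.37
tool_pos: [0.4636, -0.0272, 0.0698]
orientation: [-3.116, -0.392, 0.005]
force: [-0.3, -0.3, -0.5]
opening: 0.0322
t: 3.53
tool_pos: [0.4644, -0.0279, 0.0728]
orientation: [-3.116, -0.391, 0.005]
force: [1.0, 0.9, 0.4]
opening: 0.0318
t 3.5333 bay TCP [-0.0996  0.0237] z 0.07284742859974946 yaw err 0.03397299010459647 tool z [-0.0033  0.0006 -1.    ] op 0.03176343547212026 F [0.9592 0.8604 0.3923]
top []
side [(0.79, [-65.8, -9.4])]
```

View pics/a1.png

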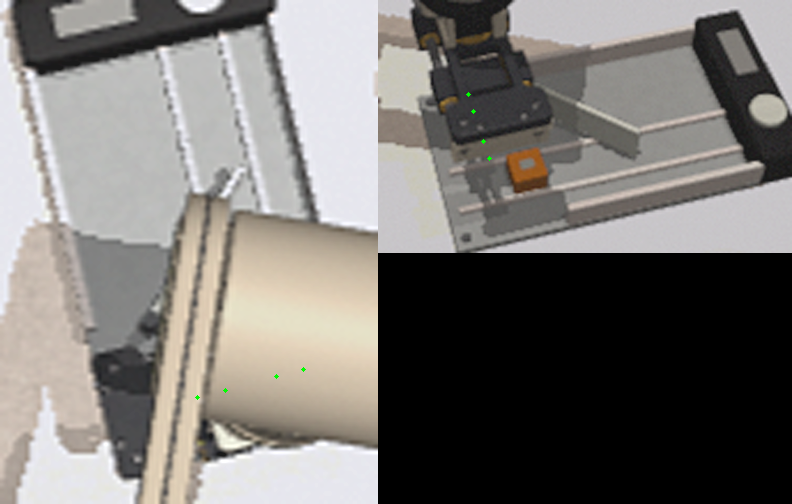

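```bash
python3 -m jog '[[[0,0,0,0,0,2,3.2],[0,0,0,0,0,2,3.2],[0,0,0,0,0,1,3.2],[0,0,0,0,0,0,3.2],[0,0,0,0,0,0,3.2]]]'
python3 - <<'E'
import w
from w import *
p=robot.read_camera("side");q=robot.read_camera("top")
print("top metal",w2b(b,at(q,(362.4,206.3),.032)),"side metal",w2b(b,at(p,(314.1,236.4),.032)))
u,v,W,h=270,190,100,75;k=8
im=cv2.resize(p["img"][v:v+h,u:u+W,::-1],None,fx=k,fy=k,interpolation=cv2.INTER_CUBIC);im=cv2.convertScaleAbs(im,alpha=1.3,beta=25)
def L(pts,c):
    a=np.array([(np.array(proj(p,X))-[u,v]+.5)*k for X in pts]).round().astype(int);cv2.polylines(im,[a],False,c,1)
for sg in(-1,1):
    o=s["opening"]/2;L([s["tool_pos"]+M@[x,sg*y,0] for x,y in((-.0075,o),(.0075,o),(.0075,o+.0175),(-.0075,o+.0175),(-.0075,o))],(0,255,0))
for z in(.01,.032):L([b2w(b,(-.048+x,y,z)) for x,y in((-.015,-.015),(.015,-.015),(.015,.015),(-.015,.015),(-.015,-.015))],(255,0,255))
for y in(-.0175,.0175):L([b2w(b,(-.12,y,.015)),b2w(b,(.13,y,.015))],(255,255,0))
cv2.imwrite("pics/a2.png",im)
E
```

```text
t: 4.15
tool_pos: [0.466, -0.0282, 0.0244]
orientation: [3.117, 0.39, 0.0]
force: [0.1, -0.8, 1.0]
opening: 0.0322
t 4.15 bay TCP [-0.0982  0.023 ] z 0.024371883949434996 yaw err 0.019665430921878807 tool z [ 0.0002  0.     -1.    ] op 0.03223504996025981 F [ 0.0972 -0.7602  0.9592]
top metal [-0.0555  0.002 ] side metal [-0.0569  0.0009]
```

View pics/a2.png

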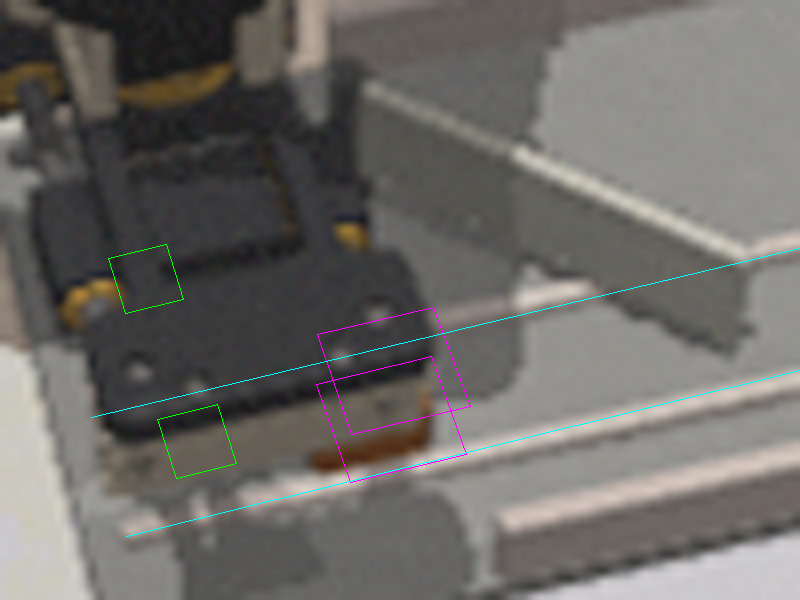

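Both cameras put the specimen at bay x ≈ -56 mm (metal inlay at its centre). The fingers are behind it, with the right finger about 2 mm right of its centre. I'll lower to z = 0.019, shift 1 mm left and advance slowly.

```bash
python3 -m jog '[[[0,0,0,0,-0.1,0.3,3.2],[0,0,0,0,0,0.2,3.2],[0,0,0,0.3,0,0,3.2],[0,0,0,0.5,0,0,3.2],[0,0,0,0.5,0,0,3.2]]]'
python3 -m jog '[[[0,0,0,0.3,0,0,3.2],[0,0,0,0.3,0,0,3.2],[0,0,0,0.3,0,0,3.2],[0,0,0,0.3,0,0,3.2],[0,0,0,0.3,0,0,3.2]]]'
python3 -m jog '[[[0,0,0,0.3,0,0,3.2],[0,0,0,0.3,0,0,3.2],[0,0,0,0.3,0,0,3.2],[0,0,0,0.3,0,0,3.2],[0,0,0,0.3,0,0,3.2]]]'
python3 w.py; python3 look.py a3
```

```text
t: 4.67
tool_pos: [0.4786, -0.0239, 0.0188]
orientation: [3.117, 0.39, 0.001]
force: [0.2, 0.7, 0.5]
opening: 0.0318
t: 5.08
tool_pos: [0.4927, -0.0202, 0.0185]
orientation: [-3.117, -0.391, 0.0]
force: [-0.1, -0.5, 0.2]
opening: 0.0319
t: 5.5
tool_pos: [0.5074, -0.0165, 0.0186]
orientation: [-3.117, -0.391, 0.0]
force: [0.5, -0.3, -0.8]
opening: 0.0324
t 5.5 bay TCP [-0.0552  0.0242] z 0.01862594139974807 yaw err 0.02726009699625529 tool z [-0.  0. -1.] op 0.03237726153515141 F [ 0.5169 -0.2837 -0.7708]
t 5.5 bay TCP [-0.0552  0.0242] z 0.01862594139974807 yaw err 0.02726009699625529 tool z [-0.  0. -1.] op 0.03237726153515141 F [ 0.5169 -0.2837 -0.7708]
top []
side [(0.61, [-29.9, -5.6])]
```

View pics/a3.png

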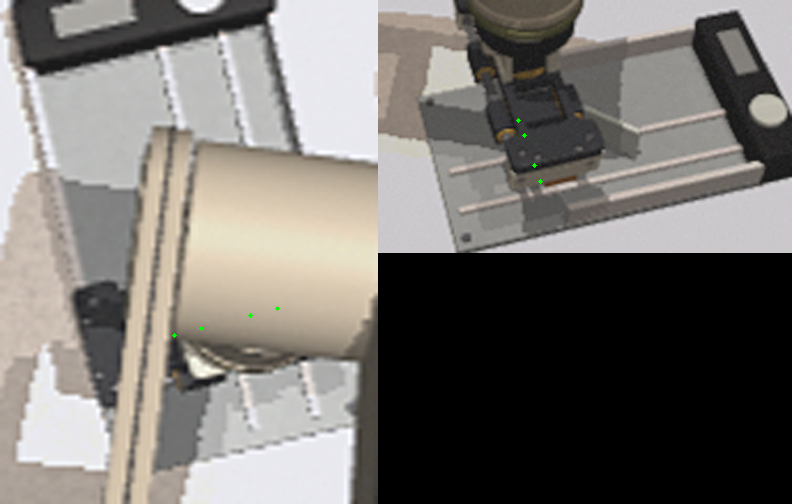

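The specimen (amber strip at (560,181) in the side half) is now ahead of the finger and upright, and the flap is still shut. I'll continue to the flap.

```bash
for i in 1; do :; done
python3 -m jog '[[[0,0,0,0.3,0,0,3.2],[0,0,0,0.3,0,0,3.2],[0,0,0,0.3,0,0,3.2],[0,0,0,0.3,0,0,3.2],[0,0,0,0.3,0,0,3.2]]]'
python3 -m jog '[[[0,0,0,0.3,0,0,3.2],[0,0,0,0.3,0,0,3.2],[0,0,0,0.3,0,0,3.2],[0,0,0,0.3,0,0,3.2],[0,0,0,0.3,0,0,3.2]]]'
python3 w.py; python3 look.py a4
```

```text
t: 6.12
tool_pos: [0.522, -0.0128, 0.0187]
orientation: [3.117, 0.391, 0.0]
force: [0.1, 0.6, -0.0]
opening: 0.0321
t: 6.53
tool_pos: [0.5361, -0.0092, 0.0184]
orientation: [3.117, 0.391, -0.001]
force: [-3.3, -1.9, 0.2]
opening: 0.0321
t 6.5333 bay TCP [-0.0256  0.0242] z 0.01838680888335267 yaw err 0.026021382079301714 tool z [-0.0008 -0.0001 -1.    ] op 0.032127023199409695 F [-3.3291 -1.8776  0.1605]
t 6.5333 bay TCP [-0.0256  0.0242] z 0.01838680888335267 yaw err 0.026021382079301714 tool z [-0.0008 -0.0001 -1.    ] op 0.032127023199409695 F [-3.3291 -1.8776  0.1605]
top []
side [(0.58, [-5.6, -2.0])]
```

View pics/a4.png

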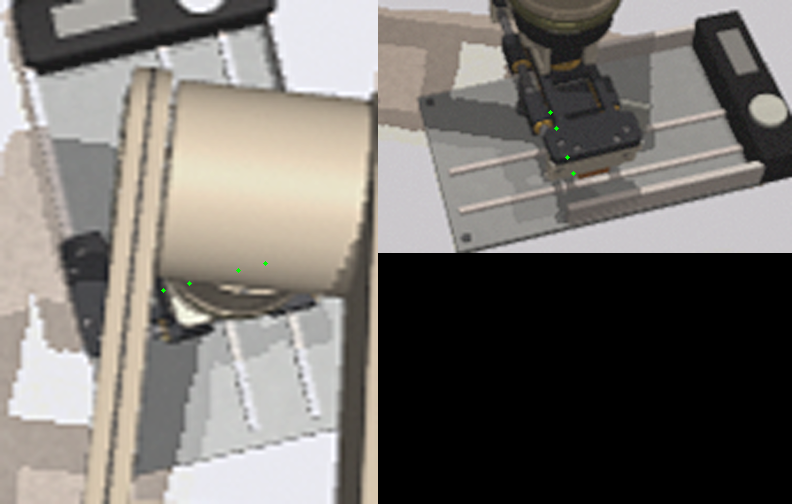

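Contact force is now about 3.8 N against the advance. The flap tip no longer shows across the lane, and the specimen (amber at (593,171)) is ahead of the finger, so the flap is opening. Continue inwards.

```bash
python3 -m jog '[[[0,0,0,0.3,0,0,3.2],[0,0,0,0.3,0,0,3.2],[0,0,0,0.3,0,0,3.2],[0,0,0,0.3,0,0,3.2],[0,0,0,0.3,0,0,3.2]]]'
python3 -m jog '[[[0,0,0,0.3,0,0,3.2],[0,0,0,0.3,0,0,3.2],[0,0,0,0.3,0,0,3.2],[0,0,0,0.3,0,0,3.2],[0,0,0,0.3,0,0,3.2]]]'
python3 -m jog '[[[0,0,0,0.3,0,0,3.2],[0,0,0,0.3,0,0,3.2],[0,0,0,0.3,0,0,3.2],[0,0,0,0.3,0,0,3.2],[0,0,0,0.3,0,0,3.2]]]'
python3 -m jog '[[[0,0,0,0.3,0,0,3.2],[0,0,0,0.3,0,0,3.2],[0,0,0,0.3,0,0,3.2],[0,0,0,0.3,0,0,3.2],[0,0,0,0.3,0,0,3.2]]]'
python3 w.py; python3 look.py a5
```

```text
t: 7.15
tool_pos: [0.5511, -0.0053, 0.0187]
orientation: [3.117, 0.391, 0.0]
force: [-1.2, -1.1, -1.1]
opening: 0.032
t: 7.57
tool_pos: [0.5656, -0.0016, 0.0186]
orientation: [-3.117, -0.391, -0.0]
force: [-1.3, -2.0, -0.0]
opening: 0.0323
t: 7.98
tool_pos: [0.5801, 0.0021, 0.0187]
orientation: [-3.117, -0.391, -0.0]
force: [-0.8, -1.6, 1.3]
opening: 0.0321
t: 8.4
tool_pos: [0.5946, 0.0058, 0.0186]
orientation: [-3.117, -0.391, 0.0]
force: [-0.7, -1.0, 0.9]
opening: 0.0319
t 8.4 bay TCP [0.0348 0.0242] z 0.018620786226012535 yaw err 0.027179667321706347 tool z [-0.  0. -1.] op 0.031947105719996434 F [-0.7008 -0.9772  0.8647]
t 8.4 bay TCP [0.0348 0.0242] z 0.018620786226012535 yaw err 0.027179667321706347 tool z [-0.  0. -1.] op 0.031947105719996434 F [-0.7008 -0.9772  0.8647]
top []
side [(0.58, [55.1, -0.2])]
```

View pics/a5.png

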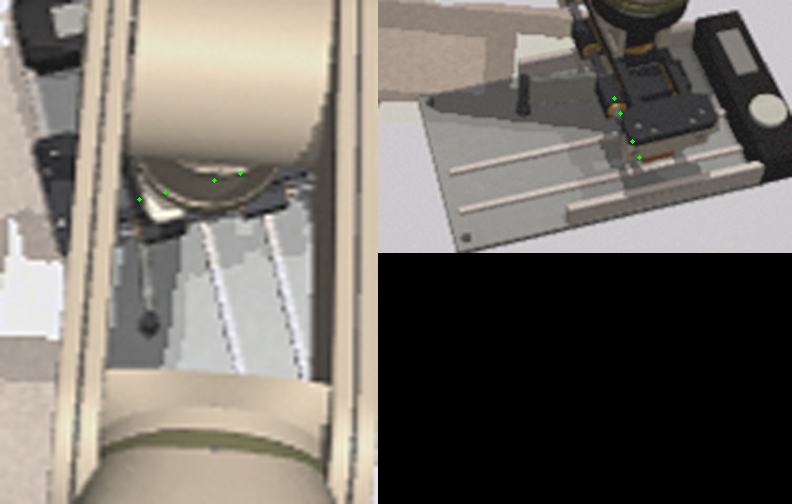

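The flap is held open almost parallel to the lane (hinge at (150,322) in the top half, flap running up to the finger). The specimen is at bay x ≈ 57. Push 33 mm more, ending slowly.

```bash
python3 -m jog '[[[0,0,0,0.3,0,0,3.2],[0,0,0,0.3,0,0,3.2],[0,0,0,0.3,0,0,3.2],[0,0,0,0.3,0,0,3.2],[0,0,0,0.3,0,0,3.2]]]'
python3 -m jog '[[[0,0,0,0.3,0,0,3.2],[0,0,0,0.3,0,0,3.2],[0,0,0,0.3,0,0,3.2],[0,0,0,0.3,0,0,3.2],[0,0,0,0.2,0,0,3.2]]]'
python3 -m jog '[[[0,0,0,0.2,0,0,3.2],[0,0,0,0.1,0,0,3.2],[0,0,0,0.1,0,0,3.2],[0,0,0,0,0,0,3.2],[0,0,0,0,0,0,3.2]]]'
python3 w.py; python3 look.py a6
```

```text
t: 9.02
tool_pos: [0.6091, 0.0094, 0.0186]
orientation: [-3.117, -0.391, 0.0]
force: [-1.0, -1.2, 0.6]
opening: 0.0319
t: 9.43
tool_pos: [0.6229, 0.0129, 0.0187]
orientation: [3.117, 0.391, 0.0]
force: [0.0, -1.3, 0.8]
opening: 0.0323
t: 9.85
tool_pos: [0.6264, 0.0139, 0.0186]
orientation: [-3.117, -0.391, -0.0]
force: [0.5, -0.8, -0.6]
opening: 0.0318
t 9.85 bay TCP [0.0676 0.0243] z 0.018643847371404766 yaw err 0.028195655221440543 tool z [ 0.0002  0.0002 -1.    ] op 0.031778211546622054 F [ 0.4873 -0.8258 -0.6072]
t 9.85 bay TCP [0.0676 0.0243] z 0.018643847371404766 yaw err 0.028195655221440543 tool z [ 0.0002  0.0002 -1.    ] op 0.031778211546622054 F [ 0.4873 -0.8258 -0.6072]
top []
side [(0.43, [88.1, -1.7])]
```

View pics/a6.png

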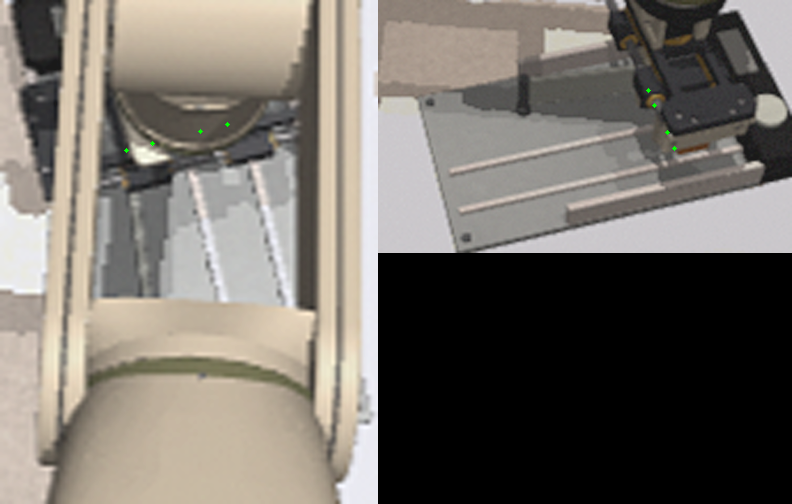

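The specimen is at about 88–90 mm, beyond the 80 mm clear line, and the flap still rests on the finger. I'll withdraw straight back along the lane.

```bash
python3 -m jog '[[[0,0,0,-0.2,0,0,3.2],[0,0,0,-0.4,0,0,3.2],[0,0,0,-0.8,0,0,3.2],[0,0,0,-0.8,0,0,3.2],[0,0,0,-0.8,0,0,3.2]]]'
python3 -m jog '[[[0,0,0,-0.8,0,0,3.2],[0,0,0,-0.8,0,0,3.2],[0,0,0,-0.8,0,0,3.2],[0,0,0,-0.8,0,0,3.2],[0,0,0,-0.8,0,0,3.2]]]'
python3 -m jog '[[[0,0,0,-0.6,0,0,3.2],[0,0,0,-0.4,0,0,3.2],[0,0,0,-0.3,0,0,3.2],[0,0,0,-0.3,0,0,3.2],[0,0,0,-0.3,0,0,3.2]]]'
python3 -m jog '[[[0,0,0,-0.3,0,0,3.2],[0,0,0,-0.3,0,0,3.2],[0,0,0,-0.3,0,0,3.2],[0,0,0,-0.3,0,0,3.2],[0,0,0,-0.3,0,0,3.2]]]'
python3 -m jog '[[[0,0,0,-0.5,0,0,3.2],[0,0,0,-1,0,0,3.2],[0,0,0,-1.5,0,0,3.2],[0,0,0,-1.5,0,0,3.2],[0,0,0,-1.5,0,0,3.2]]]'
python3 w.py
```

```text
t: 10.47
tool_pos: [0.5962, 0.0061, 0.0185]
orientation: [-3.117, -0.39, 0.0]
force: [0.1, 0.1, -0.2]
opening: 0.0319
t: 10.88
tool_pos: [0.5577, -0.0038, 0.0187]
orientation: [3.117, 0.391, 0.0]
force: [0.6, -1.2, 0.2]
opening: 0.0321
t: 11.3
tool_pos: [0.54, -0.0083, 0.0188]
orientation: [3.117, 0.391, 0.001]
force: [1.2, -1.4, -0.2]
opening: 0.0319
t: 11.72
tool_pos: [0.5251, -0.0118, 0.0185]
orientation: [-3.117, -0.391, 0.001]
force: [-0.7, -0.5, -0.6]
opening: 0.0318
t: 12.13
tool_pos: [0.4662, -0.0265, 0.0184]
orientation: [-3.117, -0.391, 0.001]
force: [0.2, -0.1, -0.1]
opening: 0.0322
t 12.1333 bay TCP [-0.0975  0.0246] z 0.018397020412800683 yaw err 0.04498239887700988 tool z [-0.0005  0.0005 -1.    ] op 0.03222156498673094 F [ 0.2223 -0.1107 -0.0644]
```

Lift, move off to the right at height, and check the result.

```bash
python3 -m jog '[[[0,0,0,0,0,-3,3.2],[0,0,0,0,0,-4,3.2],[0,0,0,0,0,-4,3.2],[0,0,0,0,0,-4,3.2],[0,0,0,0,0,-4,3.2]]]'
python3 -m jog '[[[0,0,0,-1.5,3.5,0,3.2],[0,0,0,-1.5,3.5,0,3.2],[0,0,0,-1.5,3.5,0,3.2],[0,0,0,-1.5,3.5,0,3.2],[0,0,0,-1.5,3.5,0,3.2]]]'
python3 -m jog '[[[0,0,0,-1.5,3.5,0,3.2],[0,0,0,-1.5,3.5,0,3.2],[0,0,0,-1,3,0,3.2],[0,0,0,0,0,0,3.2],[0,0,0,0,0,0,3.2]]]'
python3 look.py a7
```

```text
t: 12.55
tool_pos: [0.4664, -0.0263, 0.2104]
orientation: [-3.117, -0.391, 0.0]
force: [0.4, -0.4, 0.2]
opening: 0.0321
t: 12.97
tool_pos: [0.437, -0.216, 0.2087]
orientation: [-3.117, -0.392, -0.001]
force: [0.9, -0.7, -0.8]
opening: 0.0321
t: 13.38
tool_pos: [0.4229, -0.3225, 0.2081]
orientation: [-3.117, -0.386, 0.001]
force: [-0.0, -0.0, 0.1]
opening: 0.0322
t 13.3833 bay TCP [-0.2124 -0.2516] z 0.20807372850296657 yaw err -0.13669310279098248 tool z [-0.0007  0.0012 -1.    ] op 0.03218248584984063 F [-0.0497 -0.0288  0.1474]
top [(0.47, [97.5, -5.8])]
side [(0.75, [85.2, 2.0])]
```

View pics/a7.png

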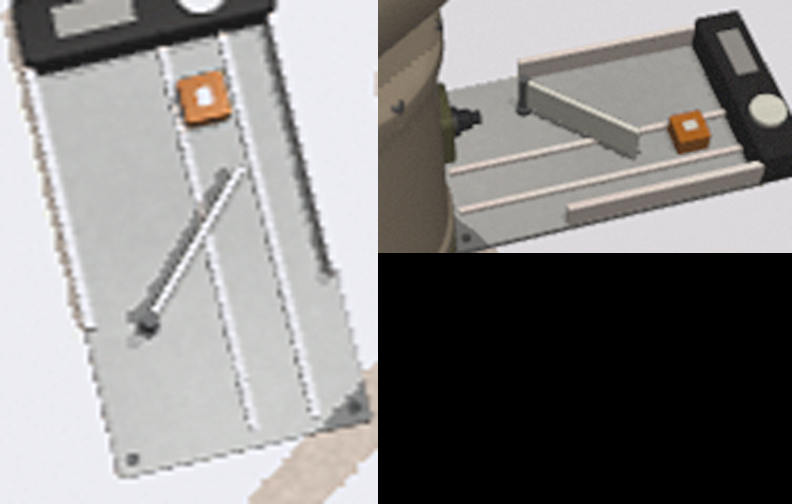

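The specimen sits upright and square in the lane at (205,97) in the top half, with the flap shut behind it on the same line as at the start. I'm handing in.

```bash
python3 -c "
from plant import robot
print(robot.close_job())"
```

```text
the job is handed in; nothing more can be done
None
```

The specimen went through the gateway and the flap shut behind it. I handed the job in at about 13.5 s on the robot's clock; no verdict is reported.

**What I did:** With the fingers side by side 32 mm apart, the left finger pushed the flap open near its hinge. The right finger slid the specimen along the lane to bay x of about 90 mm. I then withdrew straight back, lifted and moved the arm clear.

**Last checks:**
- **Specimen position:** the networks gave x = 97 mm, y = -6 mm from the top camera and x = 85 mm, y = 2 mm from the side camera. They disagree by 12 mm in x and 8 mm in y, but both lie within the required ranges.
- **Specimen and flap:** the last picture shows the specimen upright between the ribs and the flap back on its starting line. I judged the flap's closure by eye, not by a measured angle.
- **Forces:** the largest force I read while pushing was about 3.8 N, at first flap contact. I only read it at the end of each call, so a shorter peak could have gone unseen.
- **Not confirmed:** the gripper hid most of the specimen while it was being pushed. That it never touched the flap rests on the geometry and these force readings.
- **Other objects:** the arm stayed above or away from the bottle, dish, spare and look-alikes. I did not measure them again at the end.

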